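# Line up the mate set by height on the display shelf

## Task

Set the tin canister, the mate cup, the sugar pot and the salt jar on the four cork mats of the shelf board, one centred on each mat and standing upright, in order of height: the tallest on the mat next to the saucer, then falling to the shortest at the other end. Keep them upright all the way, and leave the saucer and the glass tumbler standing where they are.

Things in the scene. Friction and masses are not known exactly. Their poses are not given: they have to be found in the camera images.
- canister_mid (a point): Twist-top tin canister of plain steel: upright round cylinder 54 mm diameter, 100 mm tall, closed ribbed lid (top 22 mm, same diameter; it does not turn or come off). The tallest of the four. Best gripped 20 to 30 mm below its top: lower down its lid can foul a gripper's body. Point: on its axis, half-way up (50 mm above its underside); z up along its axis. Loose, about 0.2 kg.
- mate_cup_mid (a point): Dark grey silicone mate cup, open at the top: round, 82 mm tall, 60 mm diameter from 20 to 62 mm above its underside, 62 mm at the rim, foot 50 mm, wall 5 mm; treat as rigid. Second tallest. Best gripped round the outside 20 to 30 mm below its rim. Point: on its axis, half-way up (41 mm above its underside); z up. Loose, about 0.16 kg.
- sugar_pot_mid (a point): White enamel sugar pot with fitted lid and dark knob: round body 66 mm diameter with straight sides up to 45 mm, domed lid above, 64 mm tall to the top of the knob (knob 18 mm diameter). Third tallest, although the widest. The lid does not come off. Point: on its axis, half-way up (32 mm above its underside); z up. Loose, about 0.25 kg.
- salt_jar_mid (a point): Small terracotta salt jar with pale wooden plug lid: round, 48 mm diameter up to 35 mm, lid 43 mm diameter above, 45 mm tall in all. The shortest. The lid does not come off. Point: on its axis, half-way up (22.5 mm above its underside); z up. Loose, about 0.13 kg.
- mat_1: Round cork mat, 74 mm diameter, 3 mm thick, fixed on the grey-green painted shelf board (110 mm deep, 600 mm long, 18 mm thick, lying on the counter); first from the left as the robot sees it (largest y) of four alike in a row about 97 mm apart (87 to 107). Origin: centre of its underside, which is 18 mm above the counter; its top is 3 mm higher. x, y lie across and along the board, z up.
- mat_2: Round cork mat, 74 mm diameter, 3 mm thick, fixed on the grey-green painted shelf board (110 mm deep, 600 mm long, 18 mm thick, lying on the counter); second from the left of four alike in a row about 97 mm apart (87 to 107). Origin: centre of its underside, which is 18 mm above the counter; its top is 3 mm higher. x, y lie across and along the board, z up.
- mat_3: Round cork mat, 74 mm diameter, 3 mm thick, fixed on the grey-green painted shelf board (110 mm deep, 600 mm long, 18 mm thick, lying on the counter); third from the left of four alike in a row about 97 mm apart (87 to 107). Origin: centre of its underside, which is 18 mm above the counter; its top is 3 mm higher. x, y lie across and along the board, z up.
- mat_4: Round cork mat, 74 mm diameter, 3 mm thick, fixed on the grey-green painted shelf board (110 mm deep, 600 mm long, 18 mm thick, lying on the counter); last, at the right (smallest y) of four alike in a row about 97 mm apart (87 to 107). Origin: centre of its underside, which is 18 mm above the counter; its top is 3 mm higher. x, y lie across and along the board, z up.
- saucer: White ceramic saucer, 92 mm diameter, 14 mm tall, loose on the shelf board beyond one end of the row of mats (about 100 mm from the nearest mat's centre); which end changes. Beyond the other end stands a fixed dark wooden block, 60 mm square, with a thin upright steel straw (bombilla), 153 mm tall in all above the board. Origin: centre of its underside.
- tumbler: Greenish glass tumbler, open, 60 mm rim diameter, 85 mm tall, standing among the four things on the counter, not part of the job. Origin: centre of its underside. Like the four things it stands in a rough row in front of the shelf, neighbours at least 105 mm apart centre to centre.

How it is judged:
By the outcome, as a careful person would: the job done as asked, in the order asked, and still so for the second after the job is handed in, with the robot touching nothing.
It also fails if it takes over 112 s, if anything falls off the work surface, if the arm or the gripper's body presses on something with over 40 N, if the wrist force passes 120 N, or if a joint passes its speed limit or range.

## Robot

A 6-joint arm with a two-finger parallel gripper is mounted at the origin on the work surface. World frame = base frame: x ahead of the robot, y to its left, z up, the work surface at z = 0. Lengths are in m, angles in rad, forces in N, time in s.
With the tool pointing down it reaches from about 0.275 to 0.825 m from the base axis. Payload 4.9 kg.
Tool frame: the origin (TCP) lies midway between the tips of the shut fingers; the grasp point (between the pads) lies 19 mm behind it (bot.grip_depth is the distance from the TCP to the grasp point, in m); y points along the fingers, x is the direction in which the jaws open and shut, and the axes are right-handed (so a half turn about y gives the same grasp; the last joint's range is limited). The gripper opens to 85 mm and grips with 20 to 120 N. Pads are 22 mm wide; open, the fingers measure 114 mm over their backs; the gripper's body (76 mm by 85 mm) begins 54 mm behind the grasp point. The pads swing forward as they close: fully open they stand 13 mm farther back than shut.
Start: joints at [0.976, 0.326, -0.193, 1.052, 0, 1.437], TCP at [0.245, 0.493, 0.231] pointing down, gripper open.
Joint ranges: [-2.65, 2.65], [-0.97, 1.79], [-1.3, 1.35], [-1.93, 2.1], [-1.47, 1.37], [-3.14, 3.14]. Speed limits (rad/s): [2.57, 2.57, 3.14, 3.14, 3.14, 3.14].

## Interface

Orientations are given as a unit quaternion [w, x, y, z].
In Python, from cell import bot gives the robot as it stands. Calls block until the motion is done:
- bot.move_pose(position, orientation): joint-space move of the TCP to a pose.
- bot.move_linear(position, speed=0.15, rotation=None, until_force=None): straight line of the TCP; rotation=None keeps the orientation; speed is the mean speed in m/s. With until_force (N) it stops when the force on the tool has changed by that much, and returns True; else False.
- bot.goto_joints(angles): joint-space move.
- bot.set_gripper(opening, grasp_force=None): opening from 0.0 (shut) to 1.0 (fully open); grasp_force is the grip in N (None keeps the last); returns when the fingers have stopped.
- bot.wait(seconds).
- bot.solve_ik(position, orientation): joint angles nearest the present ones, or None.
- bot.camera(name): name is "scene" or "top"; returns the picture (420x560x3 uint8, red, green, blue); there is no depth.
- bot.calibration(name): a dict with "mtx" (3x3 intrinsics, pixels), "extrinsics" (4x4, takes a point from world to camera coordinates). Camera axes: x right, y down, z forward; pixel columns grow to the right and rows downward; lengths in m; the calibration is good to about 2 mm. A picture is of the moment at which its call begins. calibration takes no time and is no camera call.
A pose or a line that the arm cannot do raises bot.PlanningError and nothing moves.
- bot.close_job(): hands the job in, once; it reports no verdict.
Trained networks look in the newest picture that a camera, given by its name, has taken for a name from the list of things; names that differ only in an ending like _2 or _b are one class to them, and where a whole thing is asked for, a point or a joint stands for the part that bears it (a point fixed in the world has none). Each returns a list of dicts, best first, with "confidence" (0 to 1); they miss things now and then, are a little off and sometimes report something else, mostly with a low value. They report only what shows in the picture. A call takes as long as a camera call.
- bot.search_frame(camera, thing): "bbox" ([left, top, width, height] in pixels, round what is visible of it).
Readings, each from a call of its own:
- bot.read_clock(): time.
- bot.read_joint_positions(): joint angles.
- bot.read_joint_vel(): joint speeds.
- bot.read_joint_efforts(): joint torques, N m.
- bot.read_position(): TCP position.
- bot.read_tool_rot(): TCP orientation.
- bot.read_ft_force(): force on the tool from outside, world axes, zero at the start.
- bot.read_moment(): the same for the moment, N m.
- bot.read_gripper_width(): opening from 0.0 (shut) to 1.0 (fully open).
Only numpy, scipy, OpenCV 4.12 (cv2) and the standard library are available. Lean on these libraries where they do the work, as an engineer would, in place of code of your own. Each camera call takes 0.05 s, during which the arm holds its last target.

## Working session

There is one attempt and no reset: what is moved stays moved. The work goes in short steps, each a Python script; the robot and the scene stay as the last script left them, time stands still between calls to the robot, and variables do not carry over. Pictures are saved under pics/ and viewed, and the job is handed in when it is done.

```bash
mkdir -p pics; ls
python3 - <<'E'
from cell import bot
import cv2,numpy as np
for c in ("scene","top"):
    im=bot.camera(c); cv2.imwrite(f"pics/{c}0.png",im[:,:,::-1])
    k=bot.calibration(c); print(c,np.round(k["mtx"],1).tolist(),np.round(k["extrinsics"],3).tolist())
    for t in ["canister_mid","mate_cup_mid","sugar_pot_mid","salt_jar_mid","mat_1","saucer","tumbler"]:
        print(t,[(np.round(d["bbox"],1).tolist(),round(d["confidence"],2)) for d in bot.search_frame(c,t)])
print(bot.read_clock(),bot.read_tool_rot())
E
```

```text
pics
scene [[412.2, 0.0, 278.3], [0.0, 412.2, 213.1], [0.0, 0.0, 1.0]] [[0.301, 0.954, -0.018, -0.147], [0.757, -0.25, -0.604, -0.372], [-0.58, 0.168, -0.797, 1.288], [0.0, 0.0, 0.0, 1.0]]
canister_mid [([127.0, 197.6, 34.1, 45.2], 0.72)]
mate_cup_mid [([367.9, 135.6, 30.7, 39.6], 0.61)]
sugar_pot_mid []
salt_jar_mid [([323.8, 164.0, 22.3, 28.6], 0.59)]
mat_1 [([267.2, 251.7, 36.3, 29.5], 0.82), ([357.1, 234.8, 35.0, 23.6], 0.67), ([313.5, 237.1, 37.9, 28.3], 0.64)]
saucer [([396.0, 216.3, 37.1, 35.4], 0.76), ([324.8, 165.9, 24.3, 25.5], 0.45)]
tumbler [([193.8, 180.6, 28.0, 39.4], 0.92)]
top [[520.3, 0.0, 284.3], [0.0, 520.3, 215.9], [0.0, 0.0, 1.0]] [[-0.028, -1.0, 0.01, 0.014], [-0.984, 0.026, -0.174, 0.541], [0.174, -0.014, -0.985, 1.133], [0.0, 0.0, 0.0, 1.0]]
canister_mid [([404.7, 236.1, 38.6, 27.0], 0.94)]
mate_cup_mid [([136.2, 251.5, 33.3, 33.1], 0.62)]
sugar_pot_mid []
salt_jar_mid [([201.5, 251.1, 21.8, 18.5], 0.59)]
mat_1 [([193.3, 157.6, 32.8, 31.3], 0.81), ([318.4, 166.1, 29.3, 32.7], 0.72), ([280.1, 163.8, 36.7, 30.4], 0.71), ([234.6, 160.4, 32.5, 30.4], 0.64)]
saucer [([282.1, 160.8, 34.3, 32.7], 0.48)]
tumbler [([345.2, 240.7, 27.2, 28.2], 0.83), ([136.2, 252.5, 35.2, 30.9], 0.67)]
0.8 [ 0.6009844  -0.60096134 -0.37260382  0.37259845]
```

View pics/scene0.png

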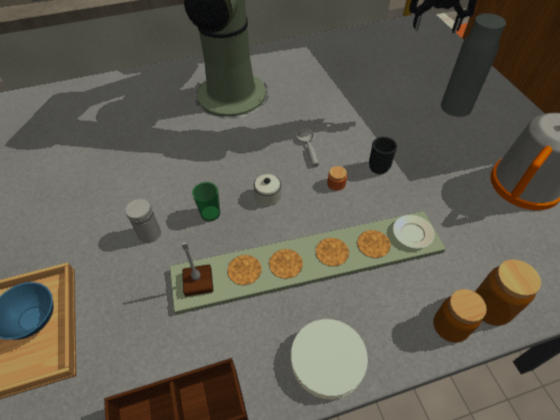

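View pics/top0.png

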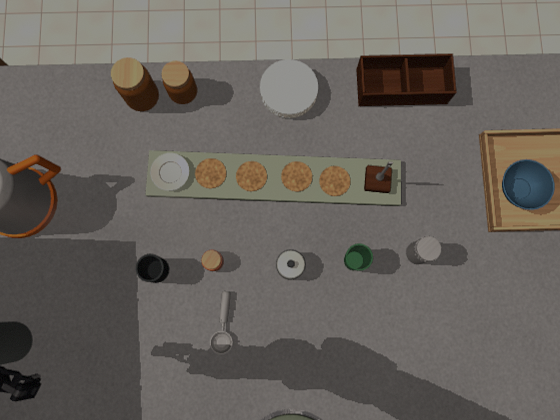

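Top view: the saucer is at (170,172), at the left end. The mats are at about (211,173), (251,176), (297,176) and (335,181), with the block at (378,179). The things are the cup (152,267), salt (212,261), sugar (291,264), tumbler (358,257) and canister (427,250). I'll zoom in to measure more exactly.

```bash
cat > h.py <<'E'
import cv2,numpy as np
from cell import bot
def proj(c,P):
    k=bot.calibration(c); P=np.atleast_2d(P); E=k["extrinsics"]
    q=P@E[:3,:3].T+E[:3,3]; q=q@k["mtx"].T; return q[:,:2]/q[:,2:]
def unproj(c,uv,z):
    k=bot.calibration(c); E=np.array(k["extrinsics"]); R=E[:3,:3]; t=E[:3,3]
    o=-R.T@t; d=R.T@np.linalg.inv(k["mtx"])@np.array([uv[0],uv[1],1.0]); return o+d*(z-o[2])/d[2]
def ring(x,y,z,r,n=48):
    a=np.linspace(0,2*np.pi,n,endpoint=False); return np.c_[x+r*np.cos(a),y+r*np.sin(a),np.full(n,z)]
PROF={'canister':[(0,.027),(.1,.027)],'cup':[(0,.025),(.02,.03),(.062,.03),(.082,.031)],
'sugar':[(0,.033),(.045,.033),(.064,.009)],'salt':[(0,.024),(.035,.024),(.035,.0215),(.045,.0215)],'tumbler':[(0,.025),(.085,.03)],
'saucer':[(.014,.046)],'mat':[(.003,.037)]}
def overlay(im,c,items,s=1,off=(0,0)):
    for n,x,y,z0 in items:
        for h,r in PROF[n]:
            p=(proj(c,ring(x,y,z0+h,r))-off)*s
            cv2.polylines(im,[np.round(p).astype(int)],True,(255,0,255),1)
E
python3 - <<'E'
from h import *
for c in("scene","top"):
    im=cv2.imread(f"pics/{c}0.png"); hsv=cv2.cvtColor(im,cv2.COLOR_BGR2HSV)
    m=cv2.inRange(hsv,(5,110,110),(22,255,255)); m=cv2.morphologyEx(m,cv2.MORPH_CLOSE,np.ones((5,5)))
    n,_,st,ce=cv2.connectedComponentsWithStats(m)
    for s,q in zip(st[1:],ce[1:]):
        if 300<s[4]<1500: print(c,s.tolist(),q.round(1),unproj(c,q,.021).round(4))
# rough
for n,uv,h in [('cup',(152,267),.06),('salt',(212,261),.04),('sugar',(291,264),.064),('tumbler',(358,257),.06),('canister',(428,247),.1)]: print(n,unproj("top",uv,h).round(3))
for n,b in [('c',(127,197.6,34.1,45.2))]: pass
im=cv2.imread("pics/top0.png")[140:290,125:455]
cv2.imwrite("pics/topz.png",cv2.resize(im,None,fx=2.4,fy=2.4,interpolation=cv2.INTER_CUBIC))
im=cv2.imread("pics/scene0.png")[125:305,115:445]
cv2.imwrite("pics/scenez.png",cv2.resize(im,None,fx=2.4,fy=2.4,interpolation=cv2.INTER_CUBIC))
E
```

```text
scene [357, 230, 34, 28, 720] [373.4 243.5] [0.6551 0.1709 0.021 ]
scene [316, 238, 33, 28, 739] [331.9 251.5] [0.6457 0.0753 0.021 ]
scene [269, 249, 34, 30, 783] [285.5 263.4] [ 0.6424 -0.0315  0.021 ]
scene [228, 255, 34, 30, 800] [244.1 269.5] [ 0.6292 -0.1206  0.021 ]
scene [498, 260, 43, 38, 1127] [519.1 277.3] [0.8262 0.4229 0.021 ]
scene [450, 289, 37, 33, 886] [468.1 305. ] [0.8476 0.2872 0.021 ]
top [0, 155, 54, 82, 510] [ 30.3 185.7] [0.6334 0.5897 0.021 ]
top [195, 159, 31, 29, 708] [210.2 172.9] [0.6535 0.1703 0.021 ]
top [236, 162, 31, 29, 709] [251.  175.8] [0.644  0.0747 0.021 ]
top [281, 162, 31, 29, 708] [296.3 176. ] [ 0.6408 -0.0318  0.021 ]
top [320, 166, 30, 30, 707] [334.4 180.6] [ 0.6274 -0.1211  0.021 ]
cup [0.433 0.294 0.06 ]
salt [0.444 0.165 0.04 ]
sugar [ 0.431 -0.012  0.064]
tumbler [ 0.443 -0.161  0.06 ]
canister [ 0.456 -0.307  0.1  ]
```

View pics/topz.png

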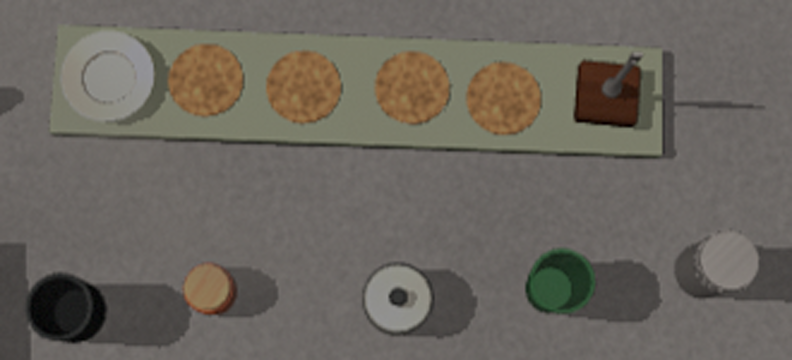

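View pics/scenez.png

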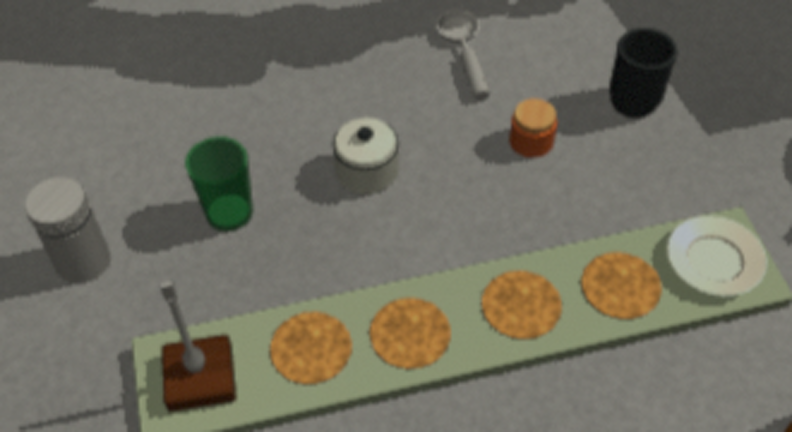

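The mats agree between the two cameras within 2 mm. For the things, I'll fit the silhouette edges in both views.

```bash
cat >> h.py <<'E'
from scipy.ndimage import map_coordinates
from scipy.optimize import minimize
def hull(c,n,x,y,z0):
    P=np.vstack([ring(x,y,z0+h,r) for h,r in PROF[n]]); 
    if n in('saucer','mat'): pass
    return cv2.convexHull(proj(c,P).astype(np.float32))[:,0]
def resample(h,N=120):
    h=np.vstack([h,h[:1]]); s=np.r_[0,np.cumsum(np.linalg.norm(np.diff(h,axis=0),axis=1))]
    t=np.linspace(0,s[-1],N,endpoint=False); return np.c_[np.interp(t,s,h[:,0]),np.interp(t,s,h[:,1])]
def fit(ims,n,x0,y0,z0,span=.014):
    L={}
    for c,im in ims.items():
        lab=cv2.GaussianBlur(cv2.cvtColor(im,cv2.COLOR_RGB2LAB).astype(np.float32),(0,0),0.8); L[c]=lab
    def score(p):
        t=0
        for c,lab in L.items():
            q=resample(hull(c,n,p[0],p[1],z0)); d=np.roll(q,-1,0)-np.roll(q,1,0); nn=np.c_[d[:,1],-d[:,0]]/np.linalg.norm(d,axis=1)[:,None]
            S=lambda o:np.stack([map_coordinates(lab[:,:,k],[(q+o*nn)[:,1],(q+o*nn)[:,0]],order=1) for k in range(3)],1)
            t-=np.minimum(np.linalg.norm(S(1.2)-S(-1.2),axis=1),25).mean()
        return t
    g=np.arange(-span,span+1e-6,.001)
    best=min(((score((x0+a,y0+b)),x0+a,y0+b) for a in g for b in g))
    r=minimize(score,best[1:],method='Nelder-Mead',options=dict(initial_simplex=[best[1:],(best[1]+.001,best[2]),(best[1],best[2]+.001)],xatol=1e-4))
    return r.x,r.fun
E
python3 - <<'E'
from h import *
im={c:cv2.imread(f"pics/{c}0.png")[:,:,::-1].copy() for c in("top","scene")}
its=[]
for n,x,y,z in [('cup',.433,.294,0),('salt',.444,.165,0),('sugar',.431,-.012,0),('tumbler',.443,-.161,0),('canister',.456,-.307,0),('saucer',.655,.268,.018)]:
    p,f=fit(im,n,x,y,z); its.append((n,*p,z))
    print(n,p.round(4),round(f,1),*[fit({c:im[c]},n,x,y,z)[0].round(4) for c in im])
for c,(a,b,d,e) in dict(top=(140,290,125,455),scene=(125,305,115,445)).items():
    s=2.4; v=cv2.resize(im[c][a:b,d:e,::-1],None,fx=s,fy=s); overlay(v,c,its,s,(d,a)); cv2.imwrite(f"pics/{c}ov.png",v)
E
```

```text
Traceback (most recent call last):
  File "h.py", line 40, in fit
    best=min(((score((x0+a,y0+b)),x0+a,y0+b) for a in g for b in g))
  File "h.py", line 40, in <genexpr>
    best=min(((score((x0+a,y0+b)),x0+a,y0+b) for a in g for b in g))
               ~~~~~^^^^^^^^^^^^^
  File "h.py", line 35, in score
    q=resample(hull(c,n,p[0],p[1],z0)); d=np.roll(q,-1,0)-np.roll(q,1,0); nn=np.c_[d[:,1],-d[:,0]]/np.linalg.norm(d,axis=1)[:,None]
               ~~~~^^^^^^^^^^^^^^^^^^
  File "h.py", line 24, in hull
    return cv2.convexHull(proj(c,P).astype(np.float32))[:,0]
                          ~~~~^^^^^
  File "h.py", line 4, in proj
    k=bot.calibration(c); P=np.atleast_2d(P); E=k["extrinsics"]
ValueError: time passes only in moves, steps and waits
```

Too many calibration calls; I'll cache the result.

```bash
python3 - <<'E'
s=open('h.py').read()
s=s.replace("from cell import bot\n","from cell import bot\nCAL={c:{k:np.array(v) for k,v in bot.calibration(c).items() if k in('mtx','extrinsics')} for c in('top','scene')}\n",1).replace("k=bot.calibration(c);","k=CAL[c];")
open('h.py','w').write(s)
E
cat > f0.py <<'E'
from h import *
im={c:cv2.imread(f"pics/{c}0.png")[:,:,::-1].copy() for c in("top","scene")}
its=[]
for n,x,y,z in [('cup',.433,.294,0),('salt',.444,.165,0),('sugar',.431,-.012,0),('tumbler',.443,-.161,0),('canister',.456,-.307,0),('saucer',.655,.268,.018)]:
    p,f=fit(im,n,x,y,z); its.append((n,*p,z))
    print(n,p.round(4),round(f,1),*[fit({c:im[c]},n,x,y,z)[0].round(4) for c in im])
for c,(a,b,d,e) in dict(top=(140,290,125,455),scene=(125,305,115,445)).items():
    s=2.4; v=cv2.resize(im[c][a:b,d:e,::-1],None,fx=s,fy=s); overlay(v,c,its,s,(d,a)); cv2.imwrite(f"pics/{c}ov.png",v)
E
python3 f0.py; python3 -c "
from cell import bot;print(bot.read_clock())"
```

```text
cup [0.43  0.294] -50.0 [0.429 0.293] [0.429 0.294]
salt [0.4463 0.1674] -46.1 [0.446  0.1669] [0.4506 0.1674]
sugar [ 0.4315 -0.0112] -38.9 [ 0.4315 -0.0112] [ 0.4323 -0.0121]
tumbler [ 0.4419 -0.1585] -48.1 [ 0.4419 -0.1587] [ 0.441 -0.158]
canister [ 0.4535 -0.3078] -39.9 [ 0.4524 -0.3083] [ 0.4555 -0.3079]
saucer [0.6574 0.2645] -42.8 [0.6576 0.2641] [0.657  0.2657]
0.8
```

```bash
sleep 1
```

```text
(no output)
```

View pics/topov.png

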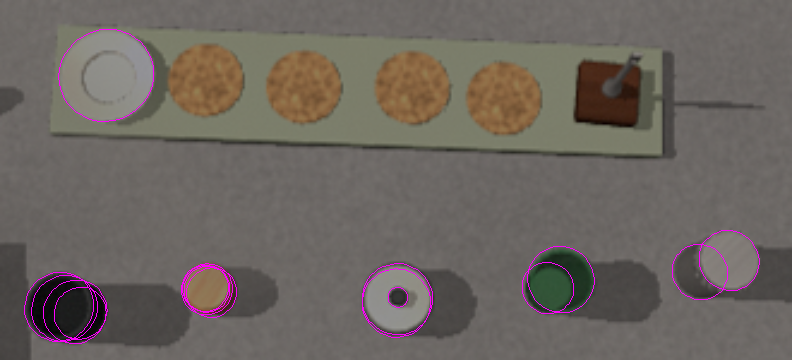

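View pics/sceneov.png

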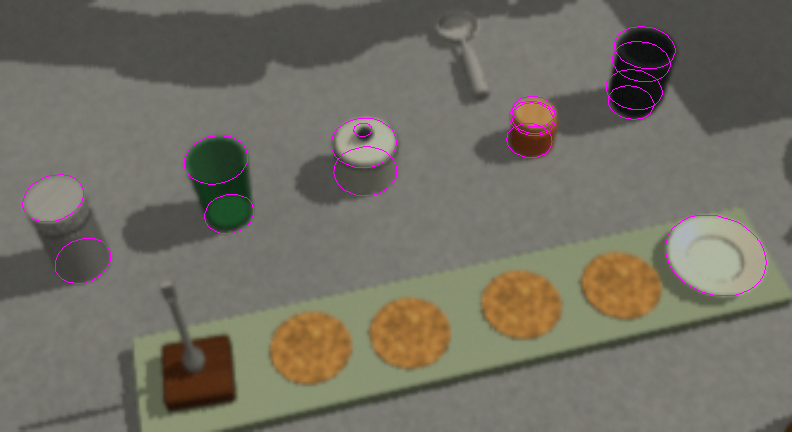

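The fitted outlines sit on all the things within about 2–3 mm. In the top overlay the saucer is at y≈0.264, beside mat_1 (y≈0.171), so the order is canister→mat_1, cup→mat_2, sugar→mat_3, salt→mat_4. I'll close the jaws across the board (world x), so the fingers stay clear of the neighbours. The canister goes first.

```bash
cat > mv.py <<'E'
from h import *
from scipy.spatial.transform import Rotation as Ro
MAT={1:(.6543,.1706),2:(.6449,.075),3:(.6416,-.0317),4:(.6283,-.1208)}
def quat(a):
    x=np.array([np.cos(a),np.sin(a),0]);y=np.array([0,0,-1.]);q=Ro.from_matrix(np.c_[x,y,np.cross(x,y)]).as_quat(); return [q[3],q[0],q[1],q[2]]
def Q(p,others=()):
    c=[]
    for a in(-.052,np.pi-.052):
        js=[bot.solve_ik(list(o),quat(a)) for o in (p,*others)]
        if all(j is not None for j in js): c.append((max(abs(j[5]) for j in js),a))
    print(c); return quat(min(c)[1])
def pick(x,y,zt,dst,N=35):
    zu=.27
    q=Q((x,y,zu),[(x,y,zt),(*dst,zt+.021),(*dst,zu)])
    bot.set_gripper(1.0)
    if bot.read_position()[2]<.2: bot.move_linear([*bot.read_position()[:2],zu],.25)
    bot.move_pose([x,y,zu],q)
    bot.move_linear([x,y,zt+.06],.25); bot.move_linear([x,y,zt],.08)
    bot.set_gripper(0.0,grasp_force=N)
    print("w",bot.read_gripper_width(),"F",np.round(bot.read_ft_force(),1),"t",bot.read_clock())
def carry(x,y,zt,dst,lift=.14):
    bot.move_linear([x,y,zt+lift],.15)
    print("lifted w",bot.read_gripper_width(),"F",np.round(bot.read_ft_force(),1),"t",bot.read_clock())
    bot.move_linear([*dst,zt+lift],.2)
def place(zt,dst):
    bot.move_linear([*dst,zt+.035],.12)
    r=bot.move_linear([*dst,zt+.0185],.03,until_force=5)
    print("touch",r,np.round(bot.read_position(),4),zt+.021,np.round(bot.read_ft_force(),1))
def release():
    bot.set_gripper(1.0); p=bot.read_position()
    bot.move_linear([p[0],p[1],p[2]+.04],.1); bot.move_linear([p[0],p[1],.27],.25)
    print("t",bot.read_clock())
E
python3 - <<'E'
from mv import *
x,y,zt=.4535,-.3078,.050
pick(x,y,zt,MAT[1])
bot.move_linear([x,y,zt+.14],.15)
print(bot.read_gripper_width(),np.round(bot.read_ft_force(),1))
for c in("top","scene"): cv2.imwrite(f"pics/{c}1.png",bot.camera(c)[:,:,::-1])
E
```

```text
[(np.float64(1.7687906579439758), -0.052), (np.float64(2.249789218174238), 3.089592653589793)]
w 0.6256628708437157 F [0.8 0.8 3. ] t 6.0083
0.6208628644084329 [ 0.4  0.6 -2.1]
```

```bash
sleep 1
```

```text
(no output)
```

View pics/scene1.png

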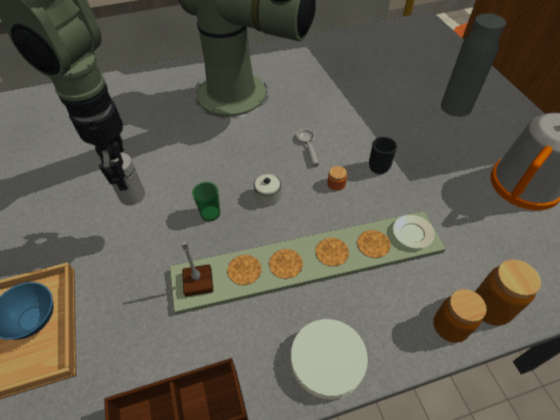

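The canister hangs upright in the jaws at (128,180), and the width reading of 53 mm fits its 54 mm diameter. I'll carry it to mat_1.

Run:
```python
from mv import *
zt=.050
bot.move_linear([*MAT[1],zt+.14],.2)
place(zt,MAT[1]); release()
x,y,zt=.430,.294,.031
pick(x,y,zt,MAT[2])
ims={}
for c in("top","scene"): ims[c]=bot.camera(c); cv2.imwrite(f"pics/{c}2.png",ims[c][:,:,::-1])
print(fit(ims,'canister',*MAT[1],.021))
```

```text
touch True [0.6548 0.1706 0.0714] 0.07100000000000001 [0.6 0.4 4. ]
t 13.2
[(np.float64(2.080744451400756), -0.052), (np.float64(1.5166257198531292), 3.089592653589793)]
w 0.7165347203104848 F [-0.6 -0.7  5.8] t 17.9333
(array([0.65349304, 0.17086308]), np.float64(-40.5389518737793))
```

```bash
sleep 1
```

```text
(no output)
```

View pics/scene2.png

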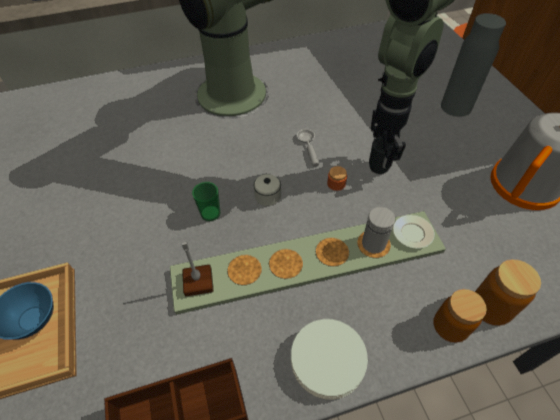

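View pics/top2.png

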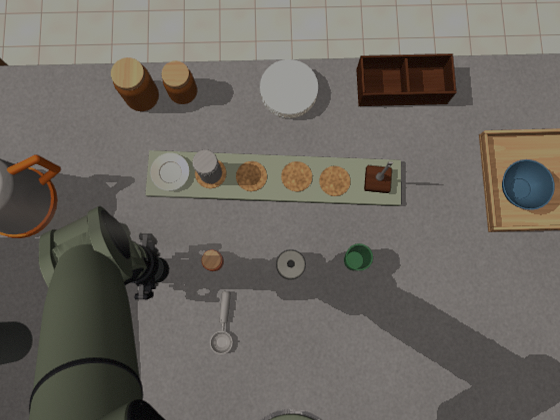

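The canister stands upright on mat_1 at about (376,230) in the scene view, fitted 1 mm from the mat's centre. The cup is gripped at 61 mm. Next: place the cup, then grip the sugar pot.

Run:
```python
from mv import *
x,y,zt=.430,.294,.031
carry(x,y,zt,MAT[2],.15)
place(zt,MAT[2]); release()
x,y,zt=.4317,-.0113,.005
pick(x,y,zt,MAT[3])
ims={}
for c in("top","scene"): ims[c]=bot.camera(c); cv2.imwrite(f"pics/{c}3.png",ims[c][:,:,::-1])
print(fit(ims,'cup',*MAT[2],.021))
```

```text
lifted w 0.7115971681664583 F [ 0.6 -0.3 -1.3] t 19.1833
touch True [0.6452 0.075  0.0527] 0.052000000000000005 [ 0.2 -1.2  3.5]
t 24.225
[(np.float64(1.4586031210745194), -0.052), (np.float64(1.7162323680291818), 3.089592653589793)]
w 0.7656324850226215 F [-1.3  0.2  6.6] t 29.1333
(array([0.6419, 0.077 ]), np.float64(-50.0))
```

```bash
sleep 1
```

```text
(no output)
```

View pics/scene3.png

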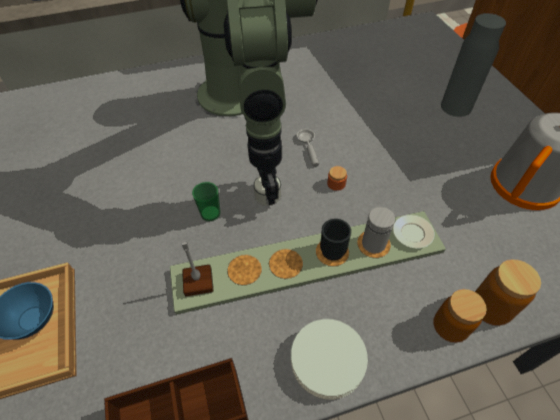

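View pics/top3.png

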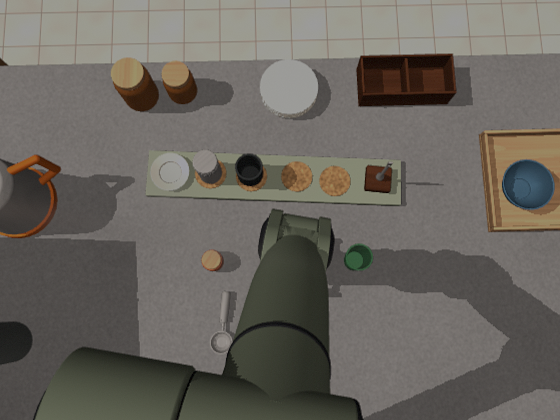

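The cup stands upright on mat_2 at (335,240), within about 3 mm (the fit score is saturated there). The sugar pot is gripped at 65 mm. Next: place it, then grip the salt jar.

Run:
```python
from mv import *
x,y,zt=.4317,-.0113,.005
carry(x,y,zt,MAT[3],.15)
place(zt,MAT[3]); release()
x,y,zt=.4465,.1672,.002
pick(x,y,zt,MAT[4])
ims={}
for c in("top","scene"): ims[c]=bot.camera(c); cv2.imwrite(f"pics/{c}4.png",ims[c][:,:,::-1])
print(fit(ims,'sugar',*MAT[3],.021))
```

```text
lifted w 0.7674809155336666 F [-0.  -0.7 -2.2] t 30.3833
touch True [ 0.6417 -0.0317  0.0268] 0.026000000000000002 [-0.2  0.2  5.3]
t 35.025
[(np.float64(1.8261115525483316), -0.052), (np.float64(1.8240331381319412), 3.089592653589793)]
w 0.5516628209090604 F [ 0.3 -0.1  5.4] t 39.925
(array([ 0.63819202, -0.03062327]), np.float64(-43.467132568359375))
```

```bash
sleep 1
```

```text
(no output)
```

View pics/scene4.png

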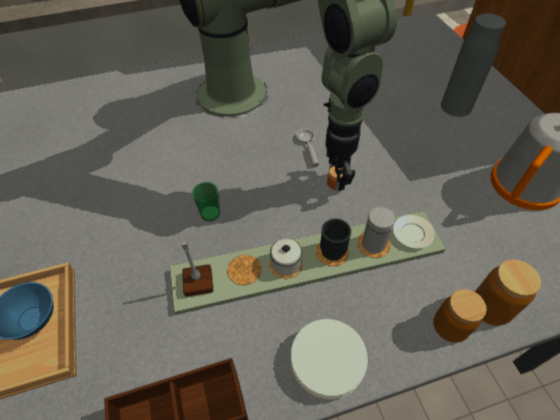

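The sugar pot stands on mat_3 at (286,257), and the salt jar is gripped at 47 mm. Now I'll place the salt jar, retreat and check.

Run:
```python
from mv import *
x,y,zt=.4465,.1672,.002
carry(x,y,zt,MAT[4],.15)
place(zt,MAT[4]); release()
bot.goto_joints([0.976, 0.326, -0.193, 1.052, 0, 1.437])
im={c:bot.camera(c) for c in("top","scene")}
for c in im: cv2.imwrite(f"pics/{c}5.png",im[c][:,:,::-1])
its=[]
for n,x,y,z in [('canister',*MAT[1],.021),('cup',*MAT[2],.021),('sugar',*MAT[3],.021),('salt',*MAT[4],.021),('tumbler',.4419,-.1585,0),('saucer',.6574,.2645,.018)]:
    p,f=fit(im,n,x,y,z); its.append((n,*p,z)); print(n,((p-(x,y))*1000).round(1),round(f,1),*[((fit({c:im[c]},n,x,y,z)[0]-(x,y))*1000).round(1) for c in im])
its=[('canister',*MAT[1],.021),('cup',*MAT[2],.021),('sugar',*MAT[3],.021),('salt',*MAT[4],.021),('tumbler',.4419,-.1585,0),('saucer',.6574,.2645,.018)]
for c,(a,b,d,e) in dict(top=(140,290,125,455),scene=(165,305,165,445)).items():
    s=2.4; v=cv2.resize(im[c][a:b,d:e,::-1],None,fx=s,fy=s); w=v.copy(); overlay(w,c,its,s,(d,a)); cv2.imwrite(f"pics/{c}5o.png",np.vstack([v,w])[:600] if c=='x' else cv2.resize(np.vstack([v,w]),None,fx=.8,fy=.8))
print(bot.read_clock())
```

```text
lifted w 0.5477549689796267 F [-0.5 -0.2 -1.9] t 41.175
touch True [ 0.6284 -0.1208  0.0233] 0.023 [-0.5 -0.6  3.1]
t 46.6083
canister [-0.6 -0. ] -40.2 [-1.1 -0.9] [1.4 1. ]
cup [-3.  2.] -50.0 [-3. -0.] [-3.  2.]
sugar [-3.2  1. ] -42.7 [-4.   1.3] [ 0.6 -2.3]
salt [-1.8 -0. ] -39.2 [3.7 2.1] [-0.9 -0.3]
tumbler [-0.3  0.2] -48.0 [ 0.1 -0.1] [-1.  1.]
saucer [0.3 0.4] -42.6 [ 0.2 -0.4] [-0.2  1.4]
49.45
```

```bash
sleep 1
```

```text
(no output)
```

View pics/scene5o.png

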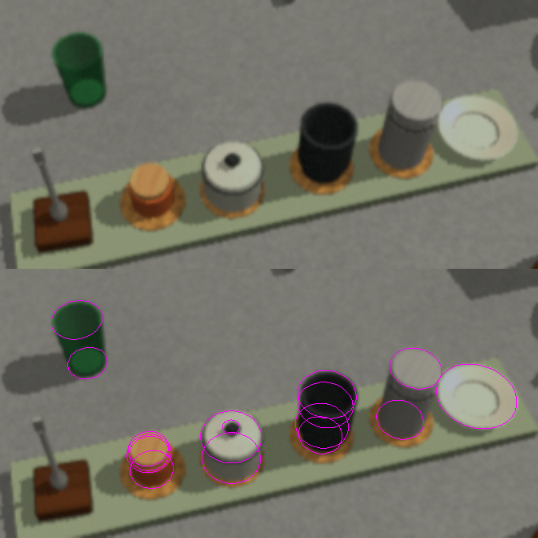

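View pics/top5o.png

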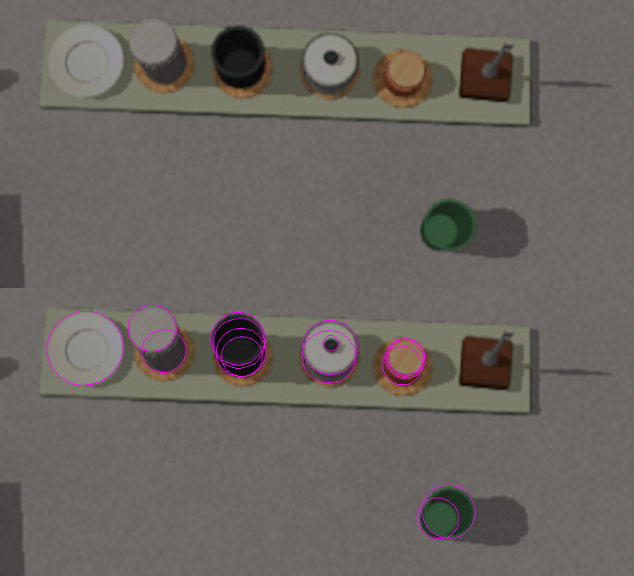

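Scene view: salt jar, sugar pot, cup and canister all stand upright on their mats, in the right order and centred within about 3 mm. The tumbler and saucer have shifted less than 1 mm, and the arm is clear of everything. Handing in.

```bash
python3 -c "
from cell import bot
bot.close_job()"
```

```text
the job is handed in; nothing more can be done
```

All four things are standing upright on their cork mats in height order: canister on mat_1 next to the saucer, then mate cup on mat_2, sugar pot on mat_3 and salt jar on mat_4. I handed the job in at about 49.5 s on the robot's clock. The arm was back at its start pose, touching nothing.

**Centring:** in the last pictures, fitting both cameras together put each thing within about 4 mm of its mat's centre:

| Thing | Distance from mat centre |
|---|---|
| Canister | about 0.6 mm |
| Mate cup | about 3.6 mm |
| Sugar pot | about 3.4 mm |
| Salt jar | about 1.8 mm |

**Left alone:** the tumbler and saucer measured within 0.5 mm of where they started.

**Where checks disagreed:**
- **Cameras:** fitted one at a time, the two cameras differed by up to about 6 mm (salt jar and sugar pot).
- **Cup:** its fit score was at its maximum, so its figure is only good to a few millimetres.
- **Overlays:** drawn at the mat centres, the outlines matched all four things in both views.

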